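Feel for the release notch in the dispenser's bar and pop its cover

TASK

Starting at the end with the red dot, run a fingertip along the top of the grey bar on the front of the baking-paper dispenser until you feel the release notch, then press the grey key inside the notch all the way down so that the yellow cover pops ajar, and move clear. Do not touch the cover itself, grasp nothing, and leave the mug, the jar and the brush where they are.

Things in the scene. Friction and masses are not known exactly. Their poses are not given: they have to be found in the camera images.
- dispenser: White dispenser fixed to the counter, 344 mm wide, 165 deep. Origin: on the counter under the middle of its front bar; x to its rear, away from the robot, y along the bar to the red-dot end, z up. Foot: x -15 to 150 mm, 50 mm tall. Behind the bar (x 10 to 40) an open grey trough, floor 50 mm up; then a box 80 mm tall under the cover.
- bar_end: The red-dot end (y 110 to 170 mm) of the upright rigid grey bar, which is free at front and rear: y -170 to 170 mm, x -10 to 10, flat top 85 mm up. Origin and axes as the dispenser. The bar has one notch, cut through its thickness and open at the top, 40 mm long along y, centre anywhere from y -48 to 48 mm, changing each time.
- bar_next: The next length of the same bar, level with the end, y 70 to 110 mm. Origin and axes as the dispenser.
- dot (a point): Centre of the red dot (12 mm wide) on the bar's top, 20 mm from its end: at y = 150 mm, 85 mm above the counter. Its axes are those of the dispenser.
- key (a joint): Travel, m, of the key in the notch: same grey as the bar, 37 mm along it, 16 thick, top 12 mm below the bar's top at 0 (up), 20 mm below it at 0.008 (fully pressed, straight down). Stiff: takes about 6 N, stays where pushed, raises the cover by 30 rad per m. Its place along the bar is not given: feel or look for it.
- cover: Yellow cover, 114 mm deep, 340 wide, 8 thick, hinged along the dispenser's rear. Origin: mid-hinge (dispenser x 150 mm, 80 mm up), x to the rear and z up when shut. It tilts 0.24 rad when the key is fully pressed, its front edge (38 mm behind the bar's middle) then rises about 27 mm; it stays ajar.
- cover_front (a point): Middle of the cover's upper front edge, 88 mm above the counter when shut.
- mug: Red mug, 82 mm across, 95 mm tall, loose, beside one end of the dispenser. Origin: centre of its underside, handle to +y.
- jar: Amber glass jar with green cap, 68 mm across, 100 mm tall, loose, beside the other end. Origin: centre of its underside.
- brush: Pastry brush lying loose on the counter in front of the dispenser, along its own x, origin under its middle; under 40 mm tall.
Things that resemble listed ones, but are neither listed nor needed, are in the scene too. Of the things that look like the jar, take the one that is farthest to the robot's left at the start. What is shaped like the brush but blue is not meant.

How it is judged:
By the outcome, as a careful person would: the job done as asked, in the order asked, and still so for the second after the job is handed in, with the robot touching nothing.
It also fails if it takes over 54 s, if anything falls off the work surface, if the arm or the gripper's body presses on something with over 40 N, if the wrist force passes 120 N, or if a joint passes its speed limit or range.

ROBOT

A 7-joint arm with a two-finger parallel gripper is mounted at the origin on the work surface. World frame = base frame: x ahead of the robot, y to its left, z up, the work surface at z = 0. Lengths are in m, angles in rad, forces in N, time in s.
With the tool pointing down it reaches from about 0.425 to 0.95 m from the base axis. Payload 4.7 kg.
Tool frame: the origin (TCP) lies between the finger pads; the fingertips stand 25 mm ahead of it and the grasp point (between the pads) lies 6 mm ahead of it; x points along the fingers, z is the direction in which the jaws open and shut, and the axes are right-handed (so a half turn about x gives the same grasp; the last joint's range is limited). The gripper opens to 85 mm and grips with 20 to 120 N. Pads are 22 mm wide; open, the fingers measure 114 mm over their backs; the gripper's body (76 mm by 85 mm) begins 54 mm behind the grasp point. The pads swing forward as they close: fully open they stand 13 mm farther back than shut.
Start: joints at [-1.212, 0.469, -0.049, 1.532, 0.024, 1.141, -0.082], TCP at [0.255, 0.625, 0.256] pointing down, gripper open.
Joint ranges: [-2.59, 2.59], [-0.33, 1.99], [-1.39, 1.29], [0.1, 2.45], [-1.04, 4.18], [0.21, 1.99], [-2.66, 2.66]. Speed limits (rad/s): [2.57, 2.57, 3.14, 3.14, 3.14, 3.14, 3.14].

INTERFACE

Orientations are given as a 3x3 rotation matrix whose columns are the frame's x, y, z axes.
In Python, from rig import * gives the robot as it stands. Calls block until the motion is done:
- movep(position, orientation): joint-space move of the TCP to a pose.
- move_l(position, attitude=None, feed=0.15, until_force=None): straight line of the TCP; attitude=None keeps the orientation; feed is the mean speed in m/s. With until_force (N) it stops when the force on the tool has changed by that much, and returns True; else False.
- move_joints(angles): joint-space move.
- command_gripper(opening, newtons=None): finger opening in m; newtons is the grip in N (None keeps the last); returns when the fingers have stopped.
- sleep(seconds).
- inverse_kinematics(position, orientation): joint angles nearest the present ones, or None.
- sense(): the state.
- camera(name): name is "scene" or "side" or "wrist"; returns (picture, depth): 480x640x3 uint8, red, green, blue; 480x640 float32, m along the optical axis (not along the pixel's ray), 0 where there is no reading.
- camera_params(name): a dict with "K" (3x3 intrinsics, pixels), "position" and "rotation" of the camera in the world; the wrist camera has in their place "tool_from_camera" (4x4, takes a point from camera to tool coordinates, whose origin is the TCP and whose axes are the tool frame's). Camera axes: x right, y down, z forward; pixel columns grow to the right and rows downward; lengths in m; the calibration is good to about 2 mm. A picture is of the moment at which its call begins: read the wrist's pose just before it. camera_params takes no time and is no camera call.
A pose or a line that the arm cannot do raises Unreachable and nothing moves.
- finish_job(): hands the job in, once; it reports no verdict.
The state is a dict: "time_s": time; "joint_pos": joint angles; "qd": joint speeds; "joint_efforts": joint torques, N m; "position": TCP position; "tcp_rot": TCP orientation; "wrist_force": force on the tool from outside, world axes, zero at the start; "ft_torque": the same for the moment, N m; "finger_gap": finger opening in m.
Only numpy, scipy, OpenCV 4.12 (cv2) and the standard library are available. Lean on these libraries where they do the work, as an engineer would, in place of code of your own. Each camera call takes 0.05 s, during which the arm holds its last target.

## Working session

There is one attempt and no reset: what is moved stays moved. The work goes in short steps, each a Python script; the robot and the scene stay as the last script left them, time stands still between calls to the robot, and variables do not carry over. Pictures are saved under pics/ and viewed, and the job is handed in when it is done.

```bash
mkdir -p pics
python3 - <<'E'
from rig import *
import cv2, numpy as np
for n in ["scene","side","wrist"]:
    p,d=camera(n); cv2.imwrite(f"pics/{n}0.png",p[:,:,::-1]); np.save(f"pics/{n}0.npy",d); print(n,camera_params(n))
s=sense(); print(s["time_s"],s["position"],s["tcp_rot"],s["wrist_force"],s["finger_gap"])
E
```

```text
scene {'K': array([[530.33239374,   0.        , 317.2207053 ],
       [  0.        , 530.33239374, 229.60441619],
       [  0.        ,   0.        ,   1.        ]]), 'position': array([ 1.14393279, -0.21522786,  1.01801602]), 'rotation': array([[ 0.40107208,  0.74798773, -0.52882469],
       [ 0.91604234, -0.32575006,  0.23399429],
       [ 0.00276019, -0.57827438, -0.81583768]])}
side {'K': array([[519.08778823,   0.        , 318.52335757],
       [  0.        , 519.08778823, 234.04930669],
       [  0.        ,   0.        ,   1.        ]]), 'position': array([ 0.02545245, -0.84357049,  0.72179187]), 'rotation': array([[ 0.85130946, -0.28476433,  0.44066028],
       [-0.52458001, -0.44696037,  0.72459799],
       [-0.00938197, -0.84801869, -0.52988326]])}
wrist {'K': array([[381.70082422,   0.        , 320.68613991],
       [  0.        , 381.70082422, 244.71381883],
       [  0.        ,   0.        ,   1.        ]]), 'tool_from_camera': array([[ 1.78228118e-04, -2.69671580e-01,  9.62952339e-01,
        -1.16883797e-01],
       [-8.07099630e-04, -9.62952079e-01, -2.69671358e-01,
         6.91380169e-02],
       [ 9.99999658e-01, -7.29135458e-04, -3.89276969e-04,
         2.55456402e-04],
       [ 0.00000000e+00,  0.00000000e+00,  0.00000000e+00,
         1.00000000e+00]])}
0.15 [0.25506685 0.62452201 0.25547259] [[-5.28590998e-04 -9.25778408e-01  3.78066210e-01]
 [-1.46239921e-03  3.78066574e-01  9.25777256e-01]
 [-9.99998791e-01 -6.35262015e-05 -1.55370020e-03]] [ 0.05091334 -0.91285036  0.40574023] 0.08518035131877982
```

View pics/scene0.png

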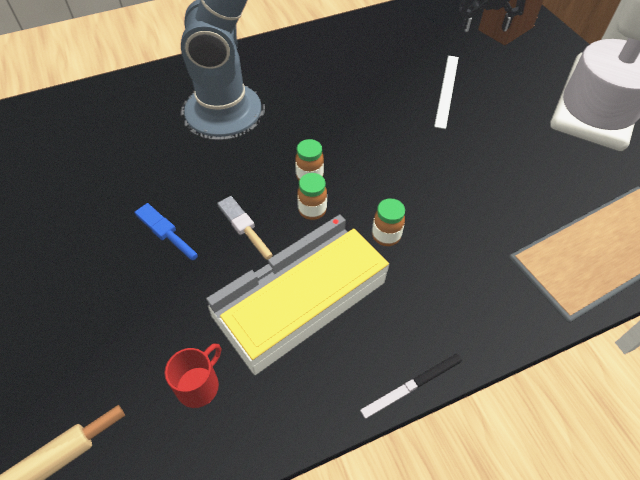

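View pics/side0.png

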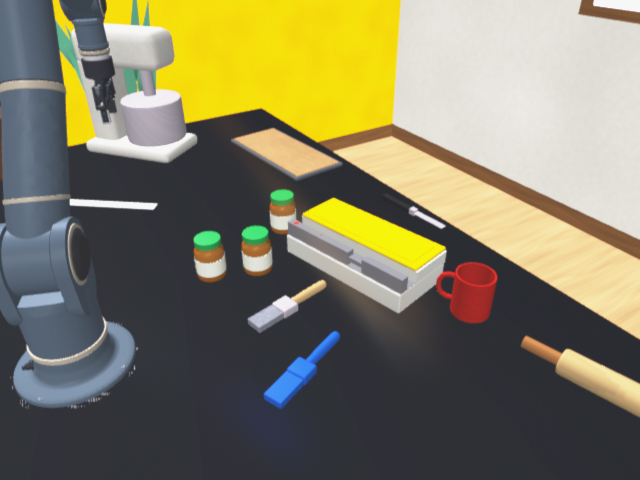

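View pics/wrist0.png

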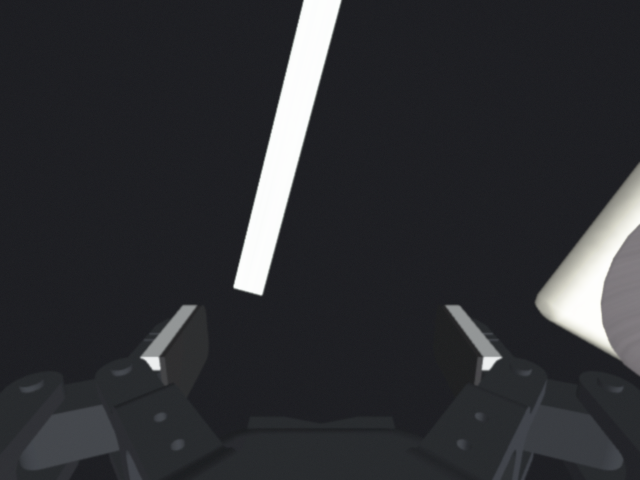

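The scene view shows the red dot at about (336,221), the bar running to about (210,303), and the notch near (263,270). There are three jars close to the red-dot end, and the brush handle points at the front of the bar. I'll enlarge that area.

Run:
```python
import cv2
a=cv2.imread("pics/scene0.png")[200:340,195:365]; cv2.imwrite("pics/sc_crop.png",cv2.resize(a,None,fx=4.5,fy=4,interpolation=cv2.INTER_CUBIC))
a=cv2.imread("pics/side0.png")[190:310,280:450]; cv2.imwrite("pics/si_crop.png",cv2.resize(a,None,fx=4.5,fy=4.5,interpolation=cv2.INTER_CUBIC))
```

```text
(no output)
```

View pics/sc_crop.png

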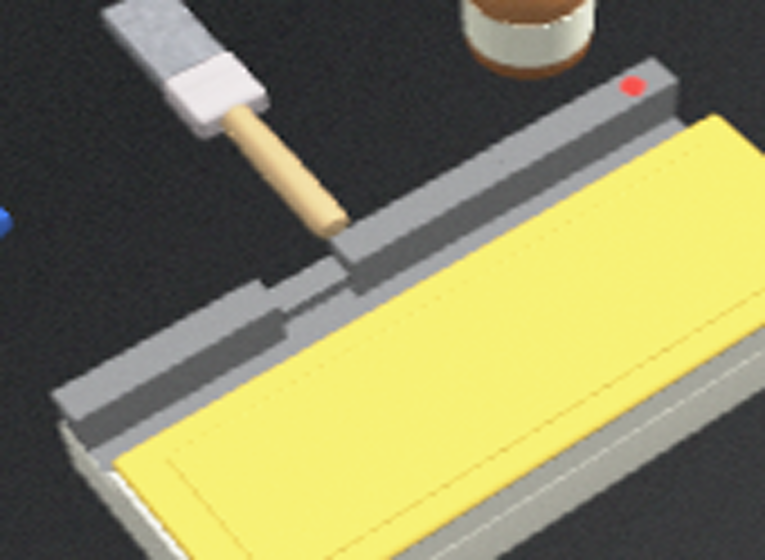

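View pics/si_crop.png

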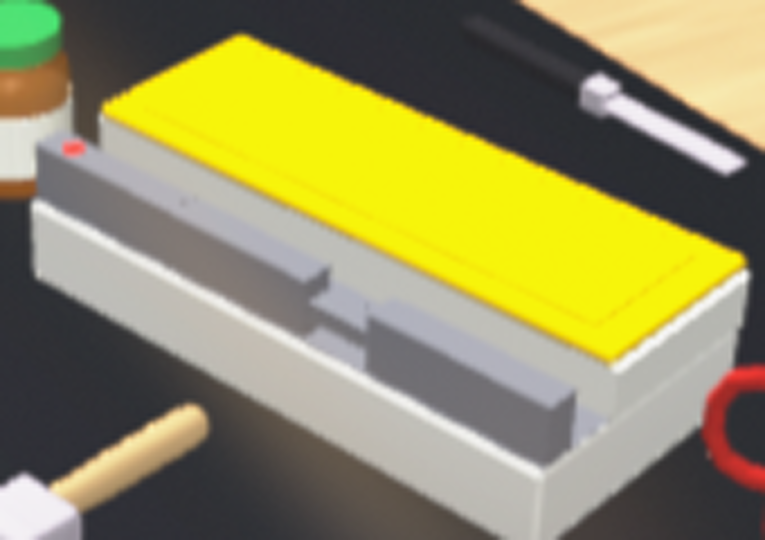

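```bash
cat > fit.py <<'E'
import numpy as np, json
from rig import camera_params
from scipy.optimize import least_squares
C={n:camera_params(n) for n in("scene","side")}
def proj(n,P):
    c=C[n];q=c["rotation"].T@(P-c["position"]);u=c["K"]@q;return u[:2]/u[2]
def ray(n,px,z):
    c=C[n];d=c["rotation"]@np.linalg.inv(c["K"])@[px[0],px[1],1];return c["position"]+d*(z-c["position"][2])/d[2]
def W(p,L): 
    c,s=np.cos(p[2]),np.sin(p[2]);return np.array([p[0]+c*L[0]-s*L[1],p[1]+s*L[0]+c*L[1],L[2]])
T=.085
def sc(u,v):return(u/4.5+195-.4,v/4+200-.4)
def si(u,v):return(u/4.5+280-.4,v/4.5+190-.4)
# local x,y; 'a' = notch edge +20, 'b' = -20
O=[("scene",sc(632,86),0,.15),("scene",sc(52,397),-.01,-.17),("scene",sc(78,420),.01,-.17),("scene",sc(655,57),-.01,.17),("scene",sc(677,80),.01,.17),
("scene",sc(330,238),-.01,'a'),("scene",sc(355,263),.01,'a'),("scene",sc(260,282),-.01,'b'),("scene",sc(285,312),.01,'b'),
("side",si(73,148),0,.15),("side",si(550,402),-.01,-.17),("side",si(577,388),.01,-.17),("side",si(37,148),-.01,.17),("side",si(55,133),.01,.17),
("side",si(305,282),-.01,'a'),("side",si(328,265),.01,'a'),("side",si(368,308),-.01,'b'),("side",si(390,300),.01,'b')]
def run(cams):
    def res(p):
        r=[]
        for n,px,x,y in O:
            if n not in cams: continue
            yy={'a':p[3]+.02,'b':p[3]-.02}.get(y,y)
            r+=list(proj(n,W(p,(x,yy,T)))-px)
        return r
    best=least_squares(res,[.6,-.05,0,0],loss='soft_l1',x_scale=.1)
    return best,np.round(best.fun.reshape(-1,2),1)
if __name__=="__main__":
    for cams in(["scene"],["side"],["scene","side"]):
        b,r=run(cams);print(cams,b.x.round(4),b.cost,r.tolist())
    p=b.x
    print("dot",W(p,(0,.15,T)),"notch",W(p,(0,p[3],T)))
    for nm,px,z in[("jar1",(309,149),.1),("jar2",(312,184),.1),("jar3",(390,211),.1),("mug",(193,362),.095),("brush tip",(268,257),.015),("brushhead",(228,203),.015)]:print(nm,ray("scene",px,z).round(3))
E
python3 fit.py
```

```text
['scene'] [ 0.5719 -0.0476  0.2523 -0.042 ] 2.0253986986455157 [[0.3, 0.1], [0.4, -0.3], [-0.1, 1.1], [-0.6, -0.0], [0.3, 0.0], [0.1, 0.3], [0.2, 0.5], [-0.3, -0.5], [-0.4, -1.4]]
['side'] [ 0.5724 -0.0457  0.2558 -0.0422] 3.224577596988839 [[-0.4, 0.5], [0.3, 1.0], [0.1, -0.2], [-1.1, -0.8], [0.8, -0.5], [-0.5, -0.2], [0.4, -0.1], [-0.4, 1.1], [0.6, -0.9]]
['scene', 'side'] [ 0.5718 -0.0472  0.2531 -0.0421] 5.93915941328796 [[0.5, 0.0], [0.6, -0.4], [0.2, 1.0], [-0.5, -0.1], [0.4, -0.1], [0.3, 0.2], [0.3, 0.4], [-0.2, -0.6], [-0.2, -1.4], [-0.2, 0.8], [0.4, 1.5], [0.2, 0.3], [-0.9, -0.5], [1.1, -0.3], [-0.4, 0.2], [0.5, 0.3], [-0.3, 1.6], [0.7, -0.5]]
dot [0.53429378 0.0980487  0.085     ] notch [ 0.58238121 -0.0878978   0.085     ]
jar1 [0.326 0.124 0.1  ]
jar2 [0.428 0.088 0.1  ]
jar3 [0.567 0.213 0.1  ]
mug [ 0.725 -0.275  0.095]
brush tip [ 0.519 -0.059  0.015]
brushhead [ 0.336 -0.093  0.015]
```

```bash
cat > h.py <<'E'
from rig import *
import numpy as np
from fit import W
P=np.array([0.5718,-0.0472,0.2531])
by=np.array([-np.sin(P[2]),np.cos(P[2]),0]); tx=np.array([0,0,-1.])
R=np.c_[tx,np.cross(by,tx),by]
def at(y,z,x=0.): return W(P,(x,y,z))
def loc(p): 
    d=np.array(p)[:2]-P[:2]; return round(float(d@[-by[0]*0+by[1],-by[0]]),4),round(float(d@by[:2]),4),round(float(p[2]),4)
def st(t=""):
    s=sense(); print(t,round(s["time_s"],2),loc(s["position"]),"F",np.round(s["wrist_force"],1),"gap",round(s["finger_gap"],4)); return s
E
python3 - <<'E'
from h import *
import cv2
movep(at(.15,.25),R); st("above")
command_gripper(0.0,20); st("closed")
move_l(at(.15,.14),R,feed=.12); s=st("low")
p,d=camera("wrist"); cv2.imwrite("pics/w1.png",p[:,:,::-1])
p,d=camera("side"); cv2.imwrite("pics/s1.png",p[:,:,::-1])
E
```

```text
above 2.28 (0.0003, 0.1511, 0.25) F [-0.4 -0.1  0. ] gap 0.0852
closed 3.05 (0.0, 0.15, 0.25) F [-0.8 -0.1 -0.2] gap 0.0001
low 4.12 (0.0006, 0.1499, 0.1407) F [1.2 0.5 0.4] gap -0.0001
```

View pics/w1.png

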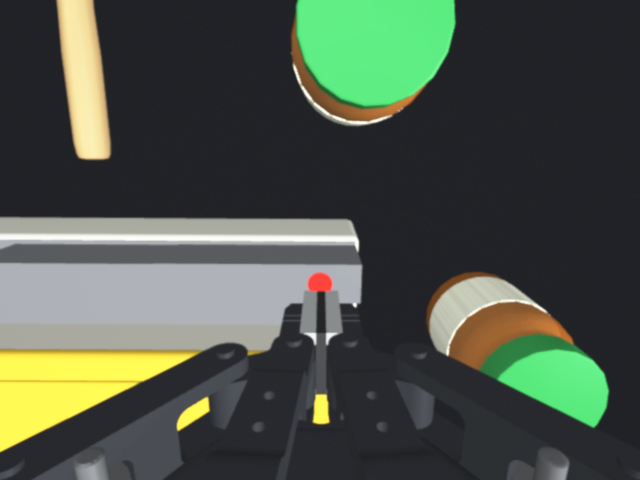

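View pics/s1.png

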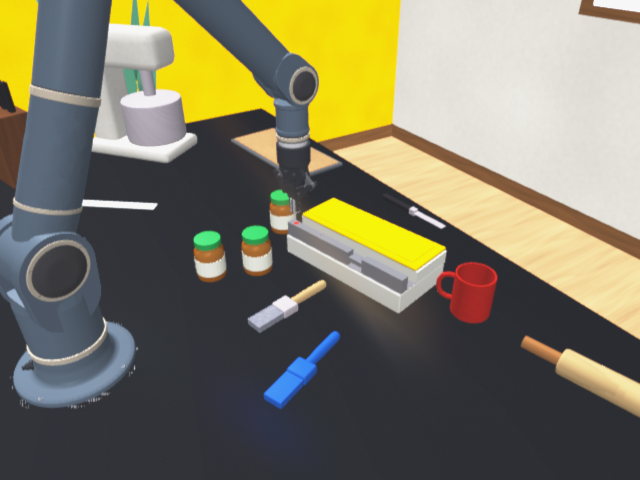

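The wrist view has the dot at (320,283), right ahead of the closed tips, with the bar top spanning rows 263–324. I'll check the dot position with the wrist calibration, then touch down.

Run:
```python
from h import *
s=sense(); c=camera_params("wrist"); M=np.eye(4); M[:3,:3]=s["tcp_rot"]; M[:3,3]=s["position"]; M=M@c["tool_from_camera"]
for n,px in [("dot",(320,283)),("front@l",(100,263)),("rear@l",(100,324)),("front@r",(300,264))]:
    d=M[:3,:3]@np.linalg.inv(c["K"])@[*px,1]; print(n,loc(M[:3,3]+d*(.085-M[2,3])/d[2]))
hit=move_l(at(.15,.100),R,feed=.04,until_force=4); st("touch %s"%hit)
```

```text
dot (-0.0005, 0.1502, 0.085)
front@l (-0.0108, 0.0455, 0.085)
rear@l (0.0213, 0.0404, 0.085)
front@r (-0.0102, 0.1407, 0.085)
touch True 4.95 (-0.0001, 0.15, 0.1101) F [-0.9 -0.3  5.5] gap 0.0002
```

Run:
```python
from h import *
z=sense()["position"][2]-.0006
for y in (.14,.12,.10): 
    move_l(at(y,z),R,feed=.05); st()
```

```text
5.3 (0.0011, 0.1405, 0.1101) F [0.2 0.7 6.3] gap -0.0
 5.85 (0.0012, 0.1202, 0.1101) F [-0.5 -0.1  6.3] gap -0.0002
 6.4 (0.0011, 0.1002, 0.1101) F [0.8 1.  6.2] gap -0.0001
```

Run:
```python
from h import *
z=sense()["position"][2]-.0006
h=False
for y in (.06,.02,-.02):
    h=move_l(at(y,z),R,feed=.05,until_force=4); st(h)
    if h: break
if not h:
    h=move_l(at(-.06,z),R,feed=.02,until_force=4); st(h)
```

```text
True 6.65 (0.0012, 0.0996, 0.1101) F [ 0.3 -0.3  3.3] gap -0.0
```

Run:
```python
from h import *
z=.1092
for y in np.arange(.09,-.021,-.02):
    move_l(at(y,z),R,feed=.06); s=st()
    if s["wrist_force"][2]<2: break
```

```text
6.97 (0.0014, 0.0911, 0.1101) F [0.2 2.6 8. ] gap 0.0001
 7.45 (0.0013, 0.0704, 0.1101) F [-1.   2.1  7.1] gap -0.0001
 7.93 (0.0009, 0.0498, 0.1098) F [ 0.5 -0.   5.3] gap 0.0001
 8.42 (0.0009, 0.0298, 0.1098) F [0.6 0.3 6.7] gap 0.0002
 8.9 (0.0009, 0.0098, 0.1098) F [0.1 0.1 6.4] gap 0.0004
 9.38 (0.0009, -0.0101, 0.1098) F [-0.1  0.5  5.5] gap 0.0002
```

Run:
```python
from h import *
z=.1090
for y in np.arange(-.014,-.052,-.004):
    move_l(at(y,z),R,feed=.04); s=st()
    if s["wrist_force"][2]<2.5: break
```

```text
9.63 (0.0011, -0.0126, 0.1098) F [-1.5  4.1  7.6] gap 0.0002
 9.88 (0.0013, -0.0164, 0.1098) F [-1.2  4.3  8.5] gap 0.0001
 10.13 (0.0013, -0.0205, 0.1098) F [-0.4  3.9  7.5] gap 0.0002
 10.38 (0.0013, -0.0245, 0.1098) F [0.2 3.1 7.2] gap 0.0004
 10.63 (0.0001, -0.0299, 0.1088) F [-0.8  0.6 -0.2] gap -0.0001
```

Contact was steady at about 6 N, then dropped to zero at y = −0.030, so the tip is over the notch. That fits the camera estimate of −0.022 to −0.062. Next I'll go to the middle and press.

Run:
```python
from h import *
move_l(at(-.042,.109),R,feed=.04); st("mid")
h=move_l(at(-.042,.093),R,feed=.03,until_force=4); st("key %s"%h)
for z in (.095,.092,.0905,.0895,.0885):
    move_l(at(-.042,z),R,feed=.03); s=st(z)
    if s["wrist_force"][2]>20: break
```

```text
mid 11.08 (-0.0003, -0.0425, 0.1088) F [ 0.  -0.2 -0.5] gap 0.0001
key True 11.53 (-0.0002, -0.0417, 0.0962) F [ 0.4 -0.1  0.3] gap -0.0001
0.095 11.78 (-0.0003, -0.0417, 0.0948) F [-0.5  0.7  1.7] gap 0.0002
0.092 12.03 (-0.0002, -0.0418, 0.0919) F [-1.2  0.9  1.3] gap -0.0005
0.0905 12.28 (-0.0001, -0.0418, 0.0905) F [-1.7  0.9  3.8] gap -0.0003
0.0895 12.53 (-0.0001, -0.0418, 0.0901) F [-3.4  1.7  7.3] gap -0.0003
0.0885 12.78 (-0.0001, -0.0418, 0.09) F [-6.   1.7 13.7] gap 0.0
```

Run:
```python
from h import *
import cv2
move_l(at(-.042,.0865),R,feed=.03); st("bottom"); sleep(.2); st()
p,d=camera("side"); cv2.imwrite("pics/s2.png",p[:,:,::-1])
move_l(at(-.042,.14),R,feed=.08); st("up")
move_l(at(-.042,.25,-.05),R,feed=.15); s=st("clear")
p,d=camera("wrist"); cv2.imwrite("pics/w3.png",p[:,:,::-1])
p,d=camera("side"); cv2.imwrite("pics/s3.png",p[:,:,::-1])
a,b=cv2.imread("pics/s2.png"),p[:,:,::-1]
c=np.hstack([x[150:330,230:460] for x in(a,b)]); cv2.imwrite("pics/s23.png",cv2.resize(c,None,fx=1.7,fy=1.7,interpolation=cv2.INTER_CUBIC))
```

```text
bottom 13.03 (-0.0, -0.0419, 0.0899) F [-9.9  2.6 27.2] gap 0.0003
 13.22 (-0.0001, -0.0419, 0.0899) F [-9.8  2.7 26. ] gap 0.0001
up 14.09 (-0.0003, -0.0418, 0.1397) F [-0.2 -0.6  1.1] gap -0.0002
clear 15.05 (-0.0502, -0.0416, 0.2492) F [-0.1 -0.2  0.4] gap 0.0002
```

View pics/s23.png

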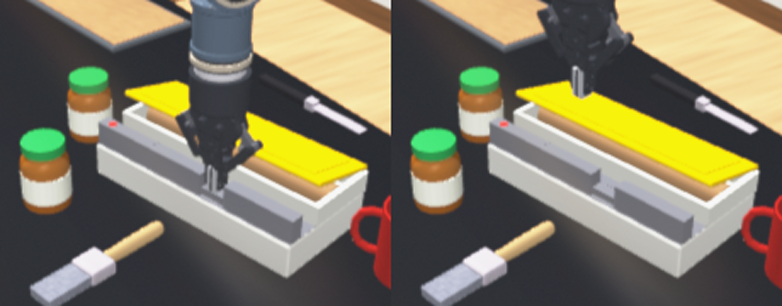

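View pics/w3.png

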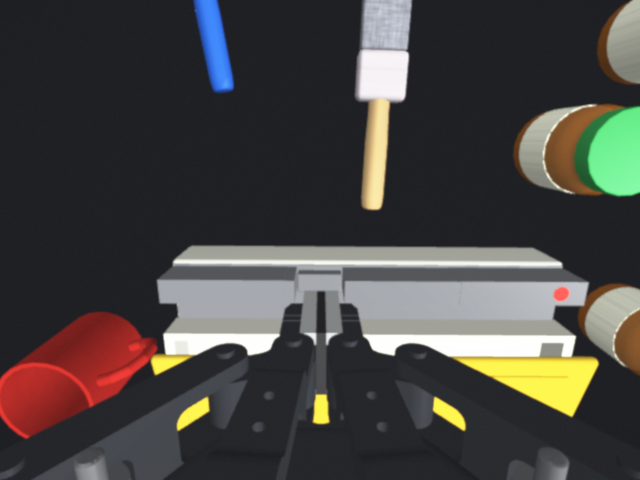

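Run:
```python
from h import *
import cv2
from fit import C
p,d=camera("scene"); cv2.imwrite("pics/sc4.png",p[:,:,::-1])
v,u=np.nonzero((p[:,:,0]>180)&(p[:,:,1]>170)&(p[:,:,2]<150)&(d>0)); k=(u>200)&(u<400)&(v>200)&(v<360);u,v=u[k],v[k]
c=C["scene"]; X=(c["rotation"]@(np.linalg.inv(c["K"])@np.c_[u,v,np.ones(len(u))].T*d[v,u])).T+c["position"]
D=X[:,:2]-P[:2]; lx=D@[by[1],-by[0]]; k=(np.abs(D@by[:2])<.16)&(lx>.03)&(lx<.16)&(X[:,2]>.07)&(X[:,2]<.14)
f=np.polyfit(lx[k],X[k,2],1); print("tilt",np.arctan(-f[0]),"front z",np.polyval(f,.04),k.sum())
old=cv2.imread("pics/scene0.png"); df=np.abs(old.astype(int)-p[:,:,::-1]).max(2)>40
for n,(a,b,e,g) in dict(mug=(165,340,222,408),jar=(370,198,408,245),brush=(215,193,262,250)).items(): print(n,df[b:g,a:e].sum())
```

```text
tilt 0.24052520947254194 front z 0.11575563365401537 8829
mug 0
jar 15
brush 307
```

View pics/sc4.png

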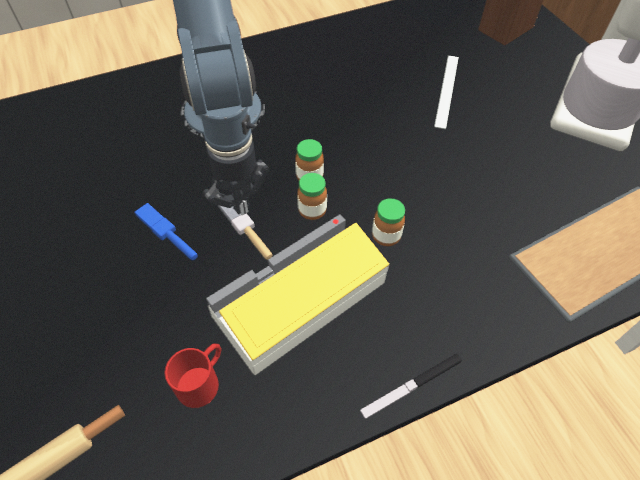

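The cover tilt measures 0.2405 rad, which means the key is fully pressed. The brush pixels differ only because the gripper hides its head at about (235,205); its handle is still at (268,257). The mug and jar haven't moved.

```bash
python3 -c "
from rig import *
print(finish_job())"
```

```text
the job is handed in; nothing more can be done
None
```

The job is done and handed in at about 15 s of the 54 s allowed. The key is fully pressed and the yellow cover is standing ajar.

**What I did**
- **Slide:** With the gripper shut, I touched down on the red dot and slid along the bar top at about 6 N. The force dropped to zero at y ≈ −30 mm, which matched the notch the cameras had placed at about −42 mm.
- **Press:** I moved to the notch centre and pressed the key straight down. It hit its stop with the tip 20 mm below the bar top, at 27 N. Then I lifted clear.

**Last checks**
- **Cover:** Depth data gives a tilt of 0.2405 rad, against 0.24 expected. The front edge is at about 116 mm.
- **Mug, jar and brush:** The mug and jar look unchanged in the scene camera. The gripper hid the brush head in that view, but its handle is where it was and the wrist view shows the brush undisturbed.
- **Contact:** The wrist force was back to about zero, with the robot touching nothing.

**What didn't go cleanly**
- **False stop:** One force-guarded slide stopped early at y ≈ 100 mm, with the tip still on the bar. I carried on in short steps, reading the force after each one.
- **Small step:** The tip dropped about 0.3 mm somewhere between y = 70 and 50 mm. I took it for a seam and not the notch, because contact continued.

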